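Refit and hold down the filter cover of a bench vacuum pump

ROBOT

A 6-joint arm with a two-finger parallel gripper is mounted at the origin on the work surface. World frame = base frame: x ahead of the robot, y to its left, z up, the work surface at z = 0. Lengths are in mm, angles in degrees, forces in N, time in s.
With the tool pointing down it reaches from about 325 to 925 mm from the base axis. Payload 3.1 kg.
Tool frame: the origin (TCP) lies at the very end of the fingers, on their centre line; the grasp point (between the pads) lies grasp_offset behind it (grasp_offset is the distance from the TCP to the grasp point, in mm); z points along the fingers, x is the direction in which the jaws open and shut, and the axes are right-handed (so a half turn about z gives the same grasp; the last joint's range is limited). The gripper opens to 85 mm and grips with 20 to 120 N. Pads are 22 mm wide; open, the fingers measure 114 mm over their backs; the gripper's body (76 mm by 85 mm) begins 54 mm behind the grasp point. The pads swing forward as they close: fully open they stand 13 mm farther back than shut.
Start: joints at [-6.429, 12.427, 92.441, -0, 75.132, -6.429], TCP at [625.011, 0.021, 231.3] pointing down, gripper open.
Joint ranges: [-157.48, 157.48], [-44.54, 120.13], [17.64, 146.25], [-64.5, 244.5], [7.68, 150.69], [-147.95, 147.95]. Speed limits (degrees/s): [159.86, 159.86, 180, 180, 180, 180].

INTERFACE

Orientations are given as [roll, pitch, yaw] about the fixed x, y, z axes, in that order (R = Rz(yaw) Ry(pitch) Rx(roll)).
In Python, from station import * gives the robot as it stands. Calls block until the motion is done:
- goto(position, orientation): joint-space move of the TCP to a pose.
- move_l(position, attitude=None, speed=150): straight line of the TCP; attitude=None keeps the orientation; speed is the mean speed in mm/s.
- move_j(angles): joint-space move.
- grip(opening, squeeze=None): finger opening in mm; squeeze is the grip in N (None keeps the last); returns when the fingers have stopped.
- wait(seconds).
- solve_ik(position, orientation): joint angles nearest the present ones, or None.
- get_obs(): the state.
- get_image(name): name is "scene" or "side" or "wrist"; returns the picture (400x640x3 uint8, red, green, blue); there is no depth.
- get_calibration(name): a dict with "fx", "fy", "cx", "cy" (pixels), "D" ([k1, k2, p1, p2, k3] as OpenCV has them; the pictures are not rectified), "R" (3x3) and "t" (3): a world point X has camera coordinates R X + t; the wrist camera has in their place "mount" (4x4, takes a point from camera to tool coordinates, whose origin is the TCP and whose axes are the tool frame's). Camera axes: x right, y down, z forward; pixel columns grow to the right and rows downward; lengths in mm; the calibration is good to about 2 mm. A picture is of the moment at which its call begins: read the wrist's pose just before it. get_calibration takes no time and is no camera call.
A pose or a line that the arm cannot do raises Unreachable and nothing moves.
- sign_off(): hands the job in, once; it reports no verdict.
Trained networks look in the newest picture that a camera, given by its name, has taken for a name from the list of things; names that differ only in an ending like _2 or _b are one class to them, and where a whole thing is asked for, a point or a joint stands for the part that bears it (a point fixed in the world has none). Each returns a list of dicts, best first, with "score" (0 to 1); they miss things now and then, are a little off and sometimes report something else, mostly with a low value. They report only what shows in the picture. A call takes as long as a camera call. They do not tell look-alikes from the thing itself.
- spot_in(name, camera): "extent" ([centre column, centre row, width, height] in pixels, round what is visible of it).
- regions_of(name, camera): "region" (400x640 bool, what is visible of it) and "extent" ([centre column, centre row, width, height] in pixels, round what is visible of it).
The state is a dict: "t": time; "joint_pos": joint angles; "qvel": joint speeds; "effort": joint torques, N m; "tcp_pos": TCP position; "ee_rot": TCP orientation; "wrist_force": force on the tool from outside, world axes, zero at the start; "moment": the same for the moment, N m; "grip_width": finger opening in mm.
Only numpy, scipy, OpenCV 4.12 (cv2) and the standard library are available. Lean on these libraries where they do the work, as an engineer would, in place of code of your own. Each camera call takes 0.05 s, during which the arm holds its last target.

TASK

The new filter is in the blue vacuum pump, so put its white cover back: first turn the orange quarter-turn fastener until its wing lines up with the white ticks, then pick up the cover, lower its slot over the fastener and slide it along until its tongue is fully home under the lip. Press it down flush on the frame against the springy seal and finish while still holding it pressed there, with the fastener left in line, so that I can lock it. Leave everything else on the bench where it is.

Things in the scene. Friction and masses are not known exactly. Their poses are not given: they have to be found in the camera images.
- pump: Blue bench vacuum pump, fixed, 245 x 170 mm, its grey deck 90 mm above the bench. Origin on the bench; x runs from the fastener end to the lip end, z up. A filter bay in the deck is ringed by the seat frame: aluminium strips, outside x -30 to +90, y -53 to +53, top 96 mm above the bench, with the black seal just inside it.
- seat (a point): Where the cover's origin lies when fitted: the pump's x 0, y 0, 96 mm above the bench (level with the top of the seat frame); the fitted cover's x axis runs along the pump's x.
- lip (a point): Middle of the lower edge of the blue lip, an overhang at the pump's x +100, 96 mm wide in y; underside 110 mm, top 115 mm above the bench. The wall under it, at the pump's x +113, stops the tongue.
- fastener_top (a point): Centre of the top of the orange quarter-turn fastener, 122.5 mm above the bench at the pump's x -67, y 0: a wing 30 mm long, 10 thick, 20 tall on a 9 mm stem (wing 102.5 to 122.5 mm above the bench), a black line along its top. Two white ticks on the deck beside it, along the pump's x, mark the open position.
- fastener (a joint): Turn of the fastener, rad: 0 = open, wing in line with the white ticks (along the pump's x), against a stop; pi/2 = locked, wing crosswise. Seen from above the wing points clockwise from the pump's x by this angle, so it opens anticlockwise. Stays where it is left; takes about 0.04 N m.
- seal (a joint): How far the springy seal is pressed down, m: 0 = free, its top 4 mm above the seat frame; about 0.004 = level with it, so that the cover lies flush. 3 N starts it and about 9 N presses it level, the cover's weight (about 2 N) included: the weight alone does not close it.
- cover: Loose white cover plate, 190 x 110 x 5 mm, 0.18 to 0.29 kg, at first flat on the bench beside the pump. Origin at the centre of the plate's underside, x towards the tongue, z up. The tongue, 70 wide and 5 thick, sticks out from x +95 to +113. At the other end a slot goes through the plate, x -88 to -30, y -10 to +10, with orange lines beside it.
- grip_ridge (a point): In the cover's black grip ridge, 26 mm above the plate's underside, at the cover's x +30, y 0. The ridge is a solid bar 64 mm long (along the cover's x) and 14 thick (along y), from the plate's top (5 mm) to 38 mm above the plate's underside.
- tongue_tip (a point): Middle of the tip of the cover's tongue: cover's x +113, y 0, mid thickness. With the cover lying free on the seal (underside 100 mm above the bench) there are 5 mm between tongue and lip.
- slot (a point): Centre of the cover's slot (58 x 20 mm): cover's x -59, y 0, mid thickness. With the cover 18 mm short of fitted (its origin at the pump's x -18) the slot drops over the open wing, 4 mm to spare at its near end, 5 mm each side, tongue 5 mm clear of the lip; it then slides 18 mm along the pump's x to the stop.
- amber_bottle: Bystander, loose, to be left alone: small amber glass bottle, 34 diameter, 62 tall (mm). Origin at the centre of its underside.
- timer: Bystander, loose, to be left alone: small white timer lying flat, 62 x 52 x 18 (mm). Origin at the centre of its underside.
- pink_tip_box: Bystander, loose, to be left alone: pink pipette-tip box, 122 x 84 x 54 (mm). Origin at the centre of its underside.
- green_tube_stand: Bystander, loose, to be left alone: round green tube stand, 94 diameter, 55 tall (mm). Origin at the centre of its underside.
- tube_rack: Bystander, loose, to be left alone: blue tube rack with capped tubes, 70 x 150, 90 tall (mm). Origin at the centre of its underside.
- spent_filter: Bystander, loose, to be left alone: used pleated filter in a white frame, lying flat, 88 x 74 x 14 (mm). Origin at the centre of its underside.
There are look-alikes about, which are no part of the job. Leave any purple look-alike of the cover alone.

How it is judged (in metres and radians):
On the way, in this order (a step that is already met when the one before it is completed fails the run):
1. the fastener is turned in line with the ticks, while the cover is still off the pump (value of joint fastener below 0.15 rad and horizontal distance between slot and fastener_top above 0.08 m), for 0.2 s.
2. the cover's slot is over the fastener and its tongue is under the lip (x of tongue_tip in the frame of pump between 0.107 and 0.118 m and y of tongue_tip in the frame of pump between -0.012 and 0.012 m and z of tongue_tip in the frame of pump between 0.092 and 0.11 m and x of slot in the frame of pump above -0.067 m and z of slot in the frame of pump below 0.106 m and angle between the x axis of cover and the x axis of pump, either way round below 0.12 rad), for 0.1 s.
At the end, for the whole second after the job is handed in: Robot holds the still cover: tongue under the lip within 6 mm of the stop, 12 mm of the middle; slot over the fastener; square within 0.12 rad; seal pressed at least 3 of 4 mm; plate within 1.5 mm of the frame (2 mm at the slot); fastener within 0.15 rad of open (all of step 2 and value of joint fastener below 0.15 rad and value of joint seal above 0.003 m and z of cover in the frame of pump below 0.0975 m and z of slot in the frame of pump below 0.1005 m and contact force between any of the fingers, the arm and cover above 2 N and linear speed of cover below 0.02 m/s); the arm keeps its last pose, push and grip.
It fails at once if a bystander is moved more than 30 mm or tipped (distance of any of amber_bottle, timer, pink_tip_box, green_tube_stand, tube_rack, spent_filter from where it was at the start of the episode above 0.03 m or angle between any of amber_bottle, timer, pink_tip_box, green_tube_stand, tube_rack, spent_filter's own z axis and vertical above 0.35 rad).
It also fails if it takes over 58 s, if anything falls off the work surface, if the arm or the gripper's body presses on something with over 40 N, if the wrist force passes 120 N, or if a joint passes its speed limit or range.

## Working session

There is one attempt and no reset: what is moved stays moved. The work goes in short steps, each a Python script; the robot and the scene stay as the last script left them, time stands still between calls to the robot, and variables do not carry over. Pictures are saved under pics/ and viewed, and the job is handed in when it is done.

```bash
ls; mkdir -p pics
python3 - <<'E'
from station import *
import cv2
o=get_obs();print(o)
for n in("scene","side","wrist"):
    im=get_image(n);cv2.imwrite(f"pics/{n}0.png",im[:,:,::-1]);c=get_calibration(n);print(n,c)
    for k in("pump","cover","fastener_top"):
        try:print(k,[(round(d["score"],2),[round(float(v)) for v in d["extent"]]) for d in spot_in(k,n)])
        except Exception as e:print(k,e)
E
```

```text
pics
{'t': 0.0, 'joint_pos': array([-6.42845373e+00,  1.24761339e+01,  9.25302775e+01,  2.19920025e-04,
        7.51330586e+01, -6.42996673e+00]), 'qvel': array([-0.06002641,  0.02173251,  0.06322465,  0.15210838, -0.086612  ,
       -0.05653671]), 'effort': array([-2.90135131e-04, -3.96841800e+01, -3.03850436e+01, -2.80225659e-04,
        9.87685227e-03,  9.68610237e-06]), 'tcp_pos': array([6.24166075e+02, 1.18722706e-01, 2.29958647e+02]), 'ee_rot': array([-1.79984170e+02,  1.38568930e-01,  1.47546325e-03]), 'wrist_force': array([ 0.0810482 , -0.17496926, -0.60734615]), 'moment': array([-0.00059026, -0.03290007, -0.01142231]), 'grip_width': 85.31054478697668}
scene {'fx': 419.8751042179053, 'fy': 419.8751042179053, 'cx': 325.2098909867516, 'cy': 200.83515242423397, 'D': array([-0.03270496,  0.        ,  0.        ,  0.        ,  0.        ]), 'R': array([[ 0.79017131,  0.61284197,  0.00735054],
       [ 0.46281711, -0.58878773, -0.66266834],
       [-0.40178306,  0.52702346, -0.74887692]]), 't': array([-360.5712884 , -159.64953441, 1518.7488065 ])}
pump [(0.67, [383, 192, 91, 74])]

[... 703 characters left out ...]
04, 250, 9, 12]), (0.32, [288, 348, 48, 38])]
wrist {'fx': 298.67199242558155, 'fy': 298.67199242558155, 'cx': 320.60409783104586, 'cy': 196.45306808783954, 'D': array([-0.00159941,  0.        ,  0.        ,  0.        ,  0.        ]), 'mount': array([[ 9.99999774e-01,  6.70731876e-04,  3.77121589e-05,
         1.37953728e+00],
       [-6.54579503e-04,  9.60216867e-01,  2.79254614e-01,
        -7.17940531e+01],
       [ 1.51093120e-04, -2.79254576e-01,  9.60217090e-01,
        -1.41393213e+02],
       [ 0.00000000e+00,  0.00000000e+00,  0.00000000e+00,
         1.00000000e+00]])}
pump []
cover [(0.95, [78, 352, 148, 96]), (0.86, [14, 27, 28, 51]), (0.85, [278, 298, 123, 78])]
fastener_top []
```

View pics/scene0.png

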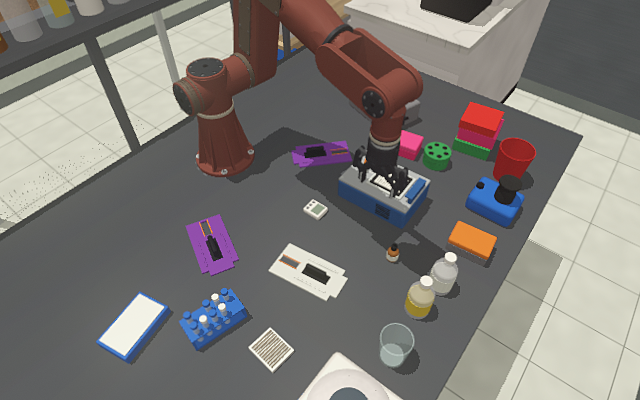

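View pics/side0.png

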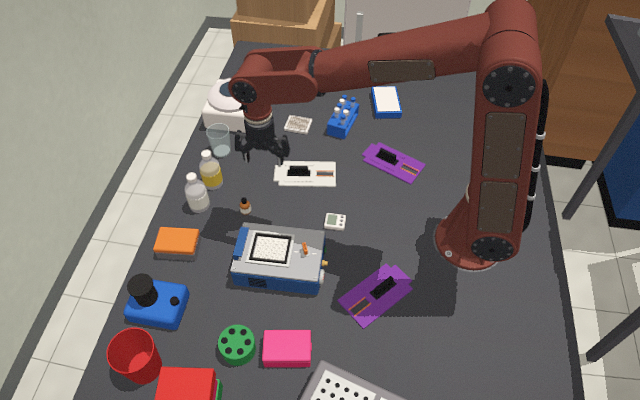

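View pics/wrist0.png

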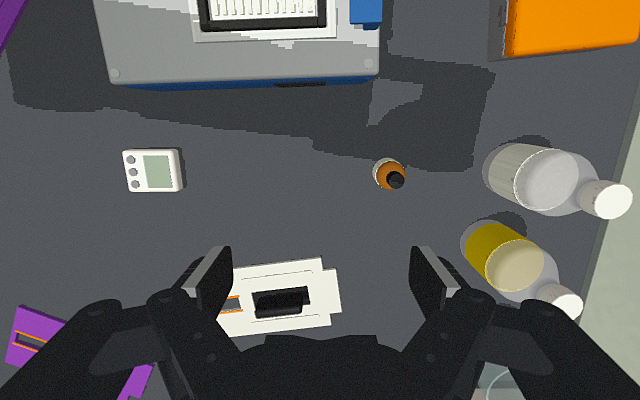

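Run:
```python
import station
print([(k,getattr(station,k)) for k in dir(station) if k[0]!='_'])
```

```text
[('Unreachable', <class 'station.Unreachable'>), ('get_calibration', <function make.<locals>.<lambda> at 0x7fcda07aca40>), ('get_image', <function make.<locals>.drawn_camera at 0x7fcda07ac0e0>), ('get_obs', <function make.<locals>.<lambda> at 0x7fcda07ac5e0>), ('goto', <function make.<locals>.<lambda> at 0x7fcda07ac680>), ('grasp_offset', 18.700000000000003), ('grip', <function make.<locals>.keyed.<locals>.call at 0x7fcda07ac9a0>), ('move_j', <function make.<locals>.<lambda> at 0x7fcda07ac720>), ('move_l', <function make.<locals>.keyed.<locals>.call at 0x7fcda07ac900>), ('regions_of', <function make.<locals>.keyed.<locals>.call at 0x7fcda07ace00>), ('sign_off', <function connect.<locals>.done at 0x7fcda0723f60>), ('solve_ik', <function make.<locals>.ik at 0x7fcda07ac4a0>), ('spot_in', <function make.<locals>.keyed.<locals>.call at 0x7fcda07acc20>), ('wait', <function make.<locals>.<lambda> at 0x7fcda07ac860>)]
```

```bash
cat > h.py <<'E'
from station import *
import cv2, numpy as np
from scipy.spatial.transform import Rotation as Ro
def snap(name,fn):
    o=get_obs(); im=get_image(name); cv2.imwrite(fn,im[:,:,::-1]); return o,im
def campose(o):
    c=get_calibration("wrist"); T=np.eye(4); T[:3,:3]=Ro.from_euler("xyz",o["ee_rot"],degrees=True).as_matrix(); T[:3,3]=o["tcp_pos"]
    return T@c["mount"],c
def K(c): return np.array([[c["fx"],0,c["cx"]],[0,c["fy"],c["cy"]],[0,0,1]])
def p2w(px,z,o):
    M,c=campose(o); u=cv2.undistortPoints(np.array(px,float).reshape(-1,1,2),K(c),c["D"]).reshape(-1,2)
    d=np.c_[u,np.ones(len(u))]@M[:3,:3].T; z=np.broadcast_to(z,len(u)); s=(z-M[2,3])/d[:,2]
    return M[:3,3]+d*s[:,None]
def w2p(X,o):
    M,c=campose(o); W=np.linalg.inv(M); return cv2.projectPoints(np.array(X,float).reshape(-1,3),cv2.Rodrigues(W[:3,:3])[0],W[:3,3],K(c),c["D"])[0].reshape(-1,2)
E
python3 - <<'E'
from h import *
goto([560,170,330],[180,0,0])
o,im=snap("wrist","pics/w1.png");np.save("w1.npy",o,allow_pickle=True);print(o["t"],o["tcp_pos"],o["ee_rot"])
for k in("pump","cover","fastener_top"):
    print(k,[(round(d["score"],2),[round(float(v)) for v in d["extent"]]) for d in spot_in(k,"wrist")])
E
```

```text
1.4417 [559.94637247 169.22073324 329.05007627] [ 1.79930650e+02  5.07275664e-02 -1.29168800e-02]
pump [(0.58, [317, 154, 204, 136])]
cover [(0.79, [311, 330, 112, 27]), (0.76, [146, 380, 51, 39]), (0.7, [131, 113, 130, 148])]
fastener_top [(0.61, [317, 154, 202, 134]), (0.5, [255, 163, 20, 27])]
```

View pics/w1.png

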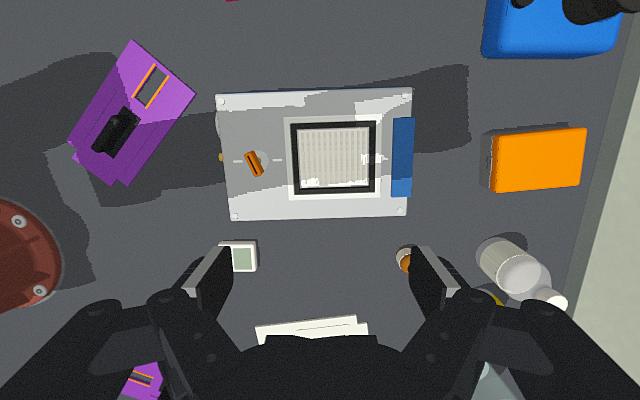

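```bash
python3 -c "
import cv2
im=cv2.imread('pics/w1.png')[80:230,210:420];cv2.imwrite('pics/w1c.png',cv2.resize(im,None,fx=3.8,fy=3.8,interpolation=cv2.INTER_CUBIC))"
```

```text
(no output)
```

View pics/w1c.png

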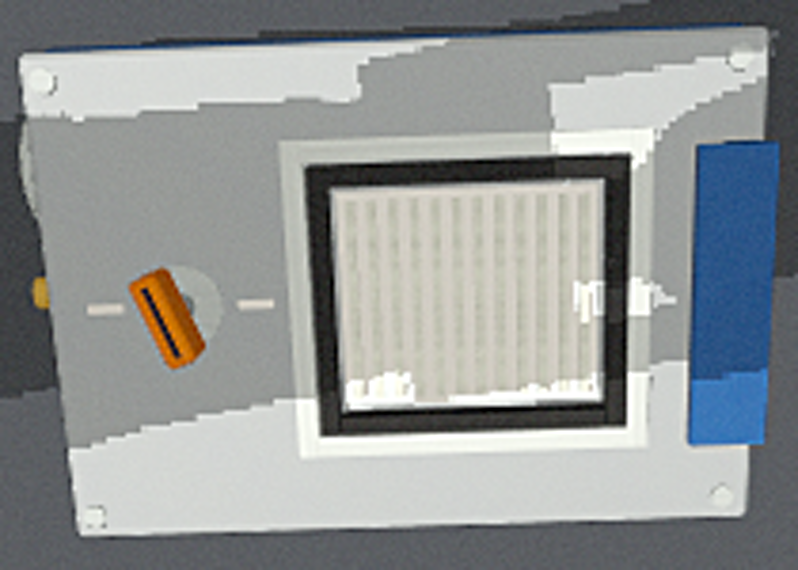

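```bash
cat >> h.py <<'E'
def fit2(local,world):
    # rigid 2D fit; returns yaw deg, t, residual
    a=np.array(local,float);b=np.array(world,float)[:,:2];ca,cb=a.mean(0),b.mean(0)
    H=(a-ca).T@(b-cb);th=np.arctan2(H[0,1]-H[1,0],H[0,0]+H[1,1]);R=np.array([[np.cos(th),-np.sin(th)],[np.sin(th),np.cos(th)]])
    t=cb-R@ca;return np.degrees(th),t,b-(a@R.T+t)
E
python3 - <<'E'
from h import *
o=np.load("w1.npy",allow_pickle=True).item()
f=lambda L:np.array(L)/3.8+[210,80]
W=p2w(f([(279,143),(656,128),(647,448),(300,460)]),96,o)
print(fit2([(-30,53),(90,53),(90,-53),(-30,-53)],W))
yaw,t,_=fit2([(-30,53),(90,53),(90,-53),(-30,-53)],W)
R=np.array([[np.cos(np.radians(yaw)),-np.sin(np.radians(yaw))],[np.sin(np.radians(yaw)),np.cos(np.radians(yaw))]])
for n,L,z in(("ticks",[(104,310),(255,304)],90),("lip",[(697,143),(690,443)],115),("wing",[(146,288),(180,358)],122.5)):
    w=p2w(f(L),z,o)[:,:2];print(n,w.round(1),((w-t)@R).round(1))
E
```

```text
(np.float64(2.0158096514165726), array([547.70200439, 179.65344042]), array([[ 0.13846048, -0.19661305],
       [ 0.22780304,  0.254199  ],
       [-0.38138272,  0.06571862],
       [ 0.0151192 , -0.12330457]]))
ticks [[454.3 176.6]
 [505.4 178.7]] [[-93.5   0.3]
 [-42.3   0.5]]
lip [[644.9 231.9]
 [649.1 137.3]] [[ 99.   48.8]
 [ 99.9 -45.9]]
wing [[476.9 189. ]
 [486.  167. ]] [[-70.5  11.8]
 [-62.1 -10.4]]
```

```bash
cat >> h.py <<'E'
PY=2.0; PT=np.array([547.7,179.65])
def pw(x,y): 
    a=np.radians(PY); return PT+np.array([np.cos(a)*x-np.sin(a)*y,np.sin(a)*x+np.cos(a)*y])
E
python3 - <<'E'
from h import *
p=pw(-66.8,0.2)
print(p, solve_ik([*p,180],[180,0,23]),solve_ik([*p,101],[180,0,94]))
goto([*p,180],[180,0,23])
grip(45,40)
move_l([*p,102],speed=120)
print(get_obs()["tcp_pos"],get_obs()["wrist_force"])
snap("side","pics/s1.png")
g=grip(0,30);o=get_obs();print(o["grip_width"],o["wrist_force"],o["moment"],o["tcp_pos"],o["t"])
E
python3 -c "
import cv2
im=cv2.imread('pics/s1.png')[200:320,210:370];cv2.imwrite('pics/s1c.png',cv2.resize(im,None,fx=5,fy=5,interpolation=cv2.INTER_CUBIC))"
```

```text
[480.93371286 177.51859179] [ 1.24117368e+01  1.62459328e+00  1.10186569e+02 -2.54444375e-14
  6.81888373e+01 -1.05882632e+01] [ 1.24117368e+01  7.71192405e+00  1.13213977e+02 -2.54444375e-14
  5.90740991e+01 -8.15882632e+01]
[481.56619868 177.67730803 102.5823552 ] [0.34342644 0.12381705 0.03228618]
9.59387009215626 [-5.02404682 -1.97850921  7.07073802] [-0.45278354  0.9469394   0.02734877] [479.26218428 176.77028443 102.73845274] 4.0917
```

View pics/s1c.png

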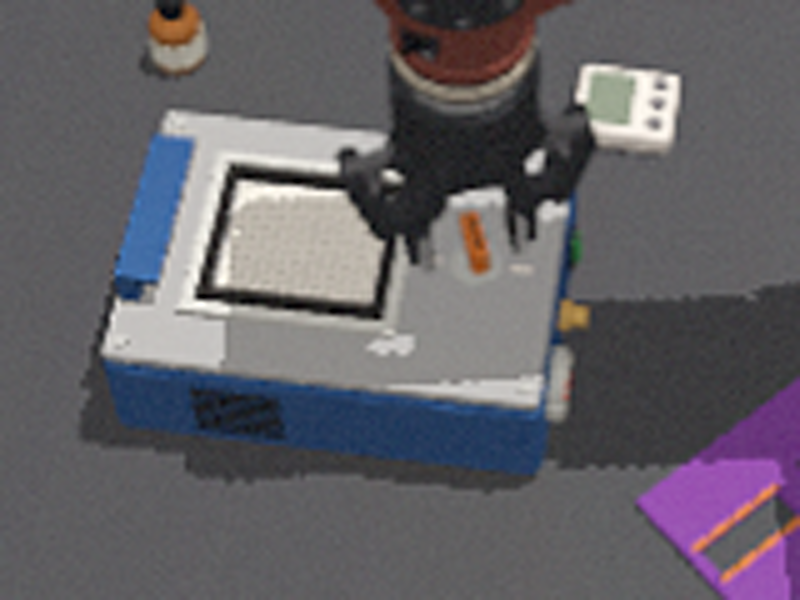

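Run:
```python
from h import *
for y in (46,69,94):
    goto([479.1,177.0,102],[180,0,y]); o=get_obs();print(y,o["tcp_pos"].round(1),o["ee_rot"].round(1),o["wrist_force"].round(1),o["moment"].round(2),round(o["t"],2))
wait(.2);o=get_obs();print(o["tcp_pos"],o["ee_rot"],o["wrist_force"],o["moment"],o["grip_width"])
```

```text
46 [479.5 177.  102.8] [180.   -0.   45.9] [-1.6 -0.6  3.9] [-0.12  0.25  0.08] 4.56
69 [479.7 177.3 102.7] [180.   -0.   68.8] [-1.2  0.1  4.7] [0.02 0.24 0.01] 5.03
94 [479.8 177.7 102.8] [ 1.799e+02 -1.000e-01  9.360e+01] [-0.6  1.2  5.7] [ 0.17  0.18 -0.52] 5.53
[479.77317943 177.63468232 102.80023827] [ 1.79921963e+02 -1.00496005e-01  9.36337837e+01] [-1.62433741  1.17383107  6.07290256] [ 0.14349096  0.17732241 -0.57040366] 9.704569698868859
```

Run:
```python
from h import *
grip(45)
move_l([479.5,177.6,190],speed=200)
goto([560,80,330],[180,0,94]); wait(.2)
o,im=snap("wrist","pics/w2.png");np.save("w2.npy",o,allow_pickle=True);print(o["t"],o["tcp_pos"],o["ee_rot"])
for k in("cover","fastener_top"):
    print(k,[(round(d["score"],2),[round(float(v)) for v in d["extent"]]) for d in spot_in(k,"wrist")])
```

```text
7.725 [558.38619842  81.00726354 327.41767462] [-1.79742488e+02 -2.90601007e-02  9.40879374e+01]
cover [(0.73, [141, 134, 98, 143]), (0.59, [466, 20, 70, 37])]
fastener_top [(0.56, [411, 108, 17, 26])]
```

View pics/w2.png

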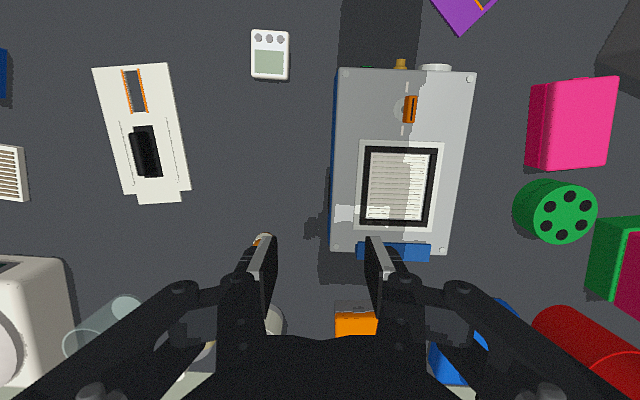

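```bash
python3 -c "
import cv2
I=cv2.imread('pics/w2.png')
cv2.imwrite('pics/w2a.png',cv2.resize(I[55:215,80:205],None,fx=3.7,fy=3.7,interpolation=cv2.INTER_CUBIC))
cv2.imwrite('pics/w2b.png',cv2.resize(I[55:270,320:490],None,fx=2.75,fy=2.75,interpolation=cv2.INTER_CUBIC))"
```

```text
(no output)
```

View pics/w2a.png

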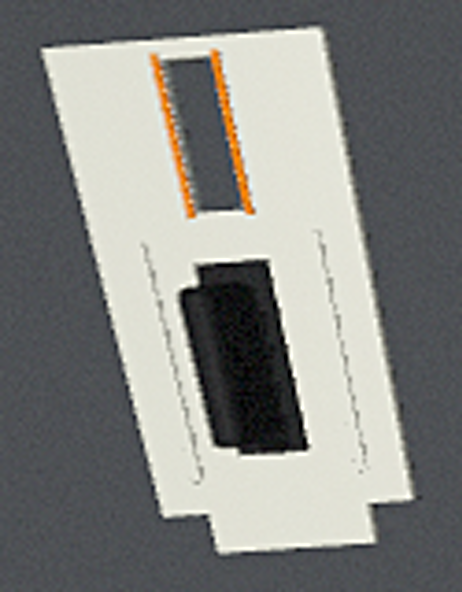

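View pics/w2b.png

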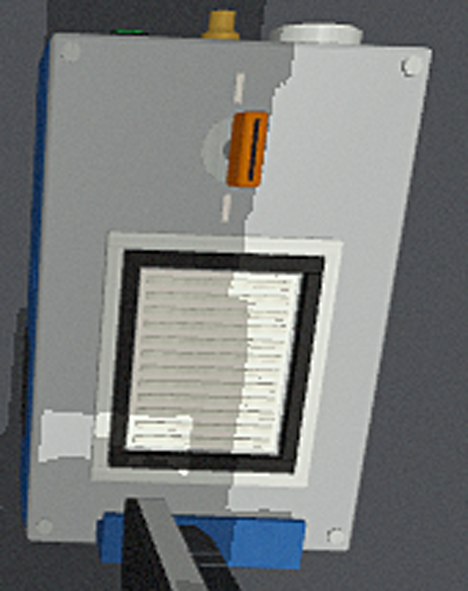

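Run:
```python
from h import *
o=np.load("w2.npy",allow_pickle=True).item()
f=lambda L:np.array(L)/3.7+[80,55]
g=lambda L:np.array(L)/2.75+[320,55]
print("cover",fit2([(-95,-55),(-95,55),(95,55),(95,-55),(113,35),(113,-35)],p2w(f([(43,47),(323,28),(413,497),(163,518),(375,543),(220,553)]),5,o)))
y,t,r=fit2([(-30,-53),(-30,53),(90,53),(90,-53)],p2w(g([(107,234),(343,241),(307,487),(91,480)]),96,o));print("pump",y,t,r)
R=np.array([[np.cos(np.radians(y)),-np.sin(np.radians(y))],[np.sin(np.radians(y)),np.cos(np.radians(y))]])
w=p2w(g([(257,117),(250,181)]),122.5,o)[:,:2];print(w,(w-t)@R,w.mean(0))
w=p2w(g([(240,87),(226,208)]),90,o)[:,:2];print(w,(w-t)@R)
```

```text
cover (np.float64(8.034981146618428), array([ 539.84182847, -188.50786056]), array([[-0.19356701,  0.02161541],
       [ 0.549188  ,  0.34814909],
       [-1.30646745, -0.0665788 ],
       [ 0.67549962, -0.45525376],
       [ 0.2603576 , -0.39592553],
       [ 0.01498923,  0.54799359]]))
pump 2.2815509864595773 [547.620631   180.79571818] [[ 0.75654962 -0.09583995]
 [ 0.41952159  0.15448509]
 [-0.43581735 -0.08043574]
 [-0.74025386  0.0217906 ]]
[[467.90221427 178.08317696]
 [492.79631088 179.12959274]] [[-79.76320761   0.46320356]
 [-54.84718754   0.51775449]] [480.34926258 178.60638485]
[[454.11006736 178.2633335 ]
 [505.60155796 179.73363055]] [[-93.53724897   1.19228339]
 [-42.02804484   0.61153588]]
```

Run:
```python
from h import *
p=np.array([568.5,-184.6])
goto([*p,80],[180,0,98]); grip(50)
move_l([*p,10],speed=100);o=get_obs();print(o["tcp_pos"],o["ee_rot"],o["wrist_force"])
grip(0,90);o=get_obs();print(o["grip_width"],o["tcp_pos"],o["ee_rot"],o["wrist_force"],o["moment"])
move_l([*p,100],speed=120)
wait(.2);o,im=snap("wrist","pics/w3.png");snap("side","pics/s3.png");print(o["t"],o["grip_width"],o["tcp_pos"],o["ee_rot"],o["wrist_force"],o["moment"]);np.save("w3.npy",o,allow_pickle=True)
```

```text
[ 569.02608881 -184.87825011   10.41256133] [1.79954774e+02 3.08274526e-02 9.79982971e+01] [ 0.33679195 -0.38919737 -0.48615129]
12.314597004651246 [ 569.50228089 -185.08801165   11.20820153] [1.79892766e+02 7.41858218e-02 9.80056941e+01] [-1.02991461 -0.58449103  4.89761033] [-0.02803728  0.04351113  0.02731899]
11.8417 12.405060916977234 [ 567.66044131 -184.23662805   98.71742058] [-1.79886391e+02 -7.18791553e-02  9.79984698e+01] [-0.41293485 -0.22532563 -2.17598054] [ 0.01856636 -0.05339067  0.01414522]
```

View pics/w3.png

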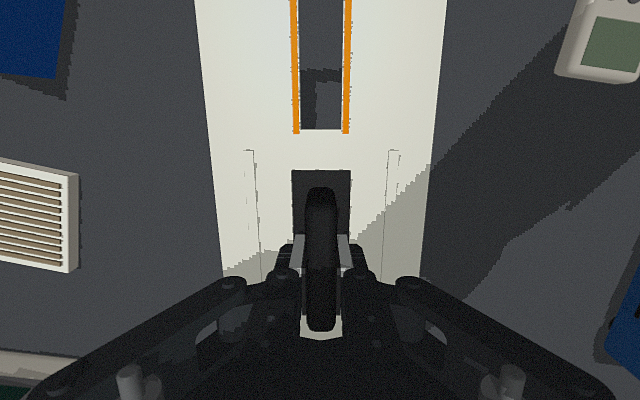

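View pics/s3.png

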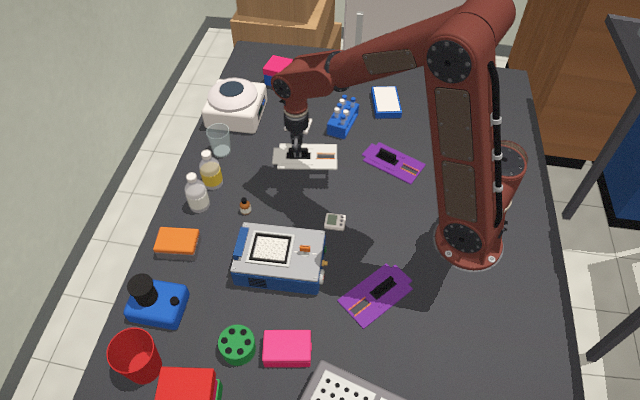

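Run:
```python
from h import *
o=np.load("w3.npy",allow_pickle=True).item()
px=[(301,129.5),(342,129.5),(195,0),(224,275),(446,0),(420,275),(300,0),(343,0)]
w=p2w(px,o["tcp_pos"][2]-6.2,o)
R=Ro.from_euler("xyz",o["ee_rot"],degrees=True).as_matrix()
print(((w-o["tcp_pos"])@R).round(1))
```

```text
[[  -8.8  -60.2    6.3]
 [  11.   -60.2    6.3]
 [ -53.7 -115.     6.4]
 [ -53.1   19.     6.1]
 [  55.  -115.1    6.5]
 [  56.1   19.     6.2]
 [  -8.3 -115.     6.4]
 [  10.3 -115.1    6.4]]
```

```bash
sed -i 's/^PY=.*/PY=2.15; PT=np.array([546.5,180.2])/' h.py
python3 - <<'E'
from h import *
p=np.array([568.5,-184.6])
move_l([*p,185],speed=200)
q=pw(12.2,0);goto([*q,185],[180,0,90+PY])
move_l([*q,152],speed=100)
wait(.3);o,im=snap("wrist","pics/w4.png");snap("side","pics/s4.png");snap("scene","pics/c4.png");print(q,o["t"],o["grip_width"],o["tcp_pos"],o["ee_rot"],o["wrist_force"],o["moment"]);np.save("w4.npy",o,allow_pickle=True)
E
python3 -c "
import cv2
I=cv2.imread('pics/s4.png')
cv2.imwrite('pics/s4a.png',cv2.resize(I[200:310,210:350],None,fx=5,fy=5,interpolation=cv2.INTER_CUBIC))"
```

```text
[558.69141163 180.65769243] 14.6667 12.434624102207199 [559.24498329 180.800627   152.85444423] [ 1.79914156e+02 -1.33306276e-02  9.21533129e+01] [-0.33949156  0.47196336 -2.19025606] [-0.00466288 -0.04011629  0.01372025]
```

View pics/w4.png

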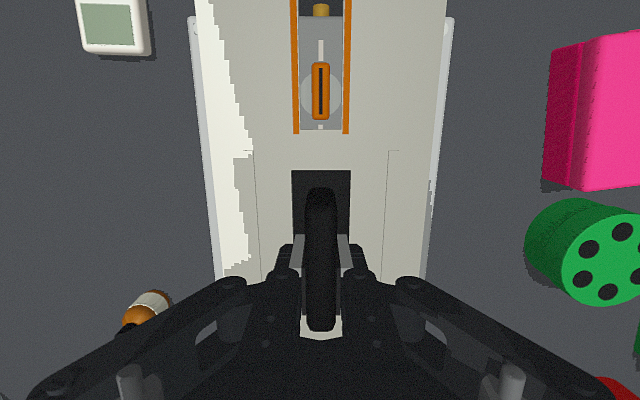

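View pics/s4a.png

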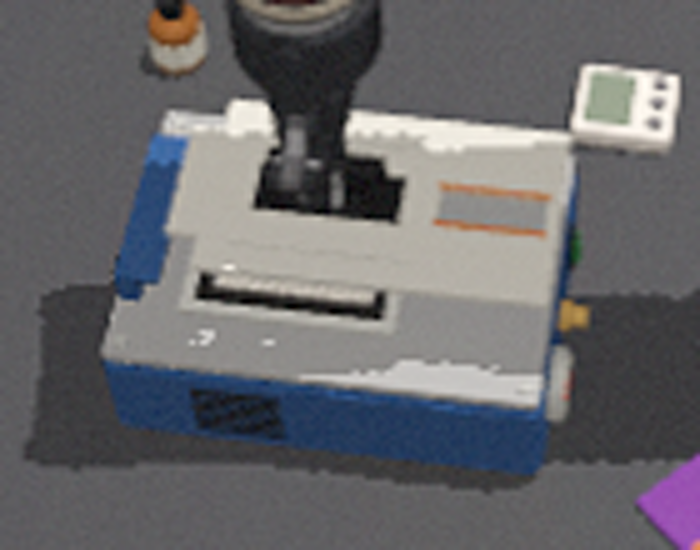

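Run:
```python
from h import *
o=np.load("w4.npy",allow_pickle=True).item()
R=Ro.from_euler("xyz",o["ee_rot"],degrees=True).as_matrix()
tl=lambda px,z:((p2w(px,z,o)-o["tcp_pos"])@R).round(1)
print(tl([(300,130),(343,130)],o["tcp_pos"][2]-6.2))
print("wing line ends",tl([(320.5,68),(320.5,115)],122.5)," wing top corners",tl([(312,64),(329,64),(329,118),(312,118)],122.5))
```

```text
[[ -9.1 -60.1   6.1]
 [ 11.6 -60.1   6.1]]
wing line ends [[  0.8 -90.8  30.2]
 [  0.8 -66.7  30.3]]  wing top corners [[ -3.8 -92.8  30.2]
 [  5.3 -92.8  30.2]
 [  5.5 -65.1  30.3]
 [ -4.  -65.1  30.3]]
```

Run:
```python
from h import *
q=pw(12.2,0)
for z in (135,124,116,112.4):
    move_l([*q,z],speed=60);o=get_obs();print(z,o["tcp_pos"].round(2),o["wrist_force"].round(2),o["moment"].round(2))
    if o["wrist_force"][2]>6: print("contact");break
else:
  for x in (18,24,28,30.2):
    move_l([*pw(x,0),112.4],speed=40);o=get_obs();print(x,o["tcp_pos"].round(2),o["wrist_force"].round(2),o["moment"].round(2))
    if np.hypot(*o["wrist_force"][:2])>12: print("contact");break
wait(.2);o,im=snap("wrist","pics/w5.png");snap("side","pics/s5.png");print(o["t"],o["grip_width"],o["tcp_pos"],o["ee_rot"],o["wrist_force"],o["moment"]);np.save("w5.npy",o,allow_pickle=True)
import cv2
I=cv2.imread('pics/s5.png')
cv2.imwrite('pics/s5a.png',cv2.resize(I[200:310,210:350],None,fx=5,fy=5,interpolation=cv2.INTER_CUBIC))
```

```text
135 [557.88 180.5  133.82] [-1.06  0.65 -2.04] [ 0.05 -0.03 -0.02]
124 [558.12 180.53 123.2 ] [-0.    0.05 -2.24] [ 0.04 -0.03  0.  ]
116 [558.13 180.54 115.31] [-0.3  -0.37 -2.37] [-0.06 -0.07  0.01]
112.4 [558.49 180.61 112.14] [ 0.5  -0.27 -2.13] [ 0.07 -0.08  0.02]
18 [565.13 180.92 112.73] [-0.09  0.08 -1.64] [ 0.   -0.03  0.02]
24 [570.86 181.12 112.5 ] [ 0.22 -0.26 -1.71] [ 0.07 -0.06 -0.02]
28 [574.75 181.26 112.45] [ 0.35  0.28 -2.41] [ 0.03 -0.04  0.01]
30.2 [576.78 181.33 112.39] [-0.94  0.53 -1.57] [-0.03 -0.02 -0.01]
17.4083 12.406861712320477 [576.58461413 181.32892155 112.35047955] [-1.79992039e+02  1.20780418e-03  9.21503465e+01] [ 0.37958924  0.63636977 -2.02378279] [-0.03793643 -0.02770701 -0.0299007 ]
```

View pics/w5.png

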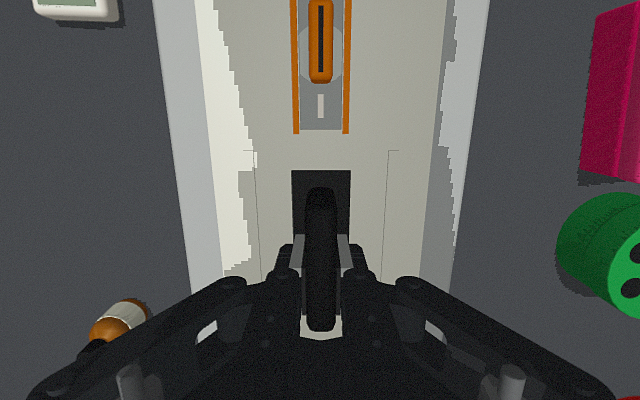

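View pics/s5a.png

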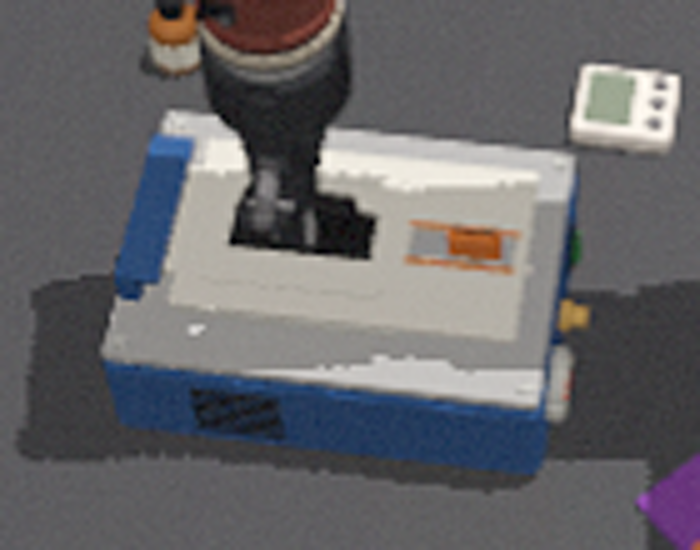

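Run:
```python
from h import *
x=30.2
while x<36:
    x+=1; move_l([*pw(x,0),112.4],speed=30);wait(.1);o=get_obs();print(x,o["tcp_pos"].round(2),o["wrist_force"].round(2),o["moment"].round(2))
    if o["wrist_force"][0]<-6: break
print(o["t"],o["ee_rot"],o["grip_width"])
```

```text
31.2 [577.3  181.41 112.27] [-1.04 -0.27 -1.28] [-0.01  0.17 -0.04]
32.2 [577.4  181.43 111.99] [-5.68 -0.11  0.29] [ 0.07  0.79 -0.15]
33.2 [577.44 181.44 111.69] [-7.5   0.22  0.54] [ 0.02  1.   -0.1 ]
18.5583 [-1.79694841e+02  9.85715978e-03  9.21360873e+01] 12.304347807465927
```

Run:
```python
from h import *
z=112.4;x=31.2
move_l([*pw(x,0),z],speed=30)
while z>98:
    z-=1; move_l([*pw(x,0),z],speed=30);wait(.1);o=get_obs();print(z,o["tcp_pos"].round(2),o["wrist_force"].round(2),o["moment"].round(2),(o["ee_rot"]).round(2),round(o["grip_width"],2))
    if o["wrist_force"][2]>16: break
wait(.3);o,im=snap("wrist","pics/w6.png");snap("side","pics/s6.png");print(o["t"],o["tcp_pos"],o["ee_rot"],o["wrist_force"],o["moment"]);np.save("w6.npy",o,allow_pickle=True)
I=cv2.imread('pics/s6.png')
cv2.imwrite('pics/s6a.png',cv2.resize(I[200:310,210:350],None,fx=5,fy=5,interpolation=cv2.INTER_CUBIC))
```

```text
111.4 [577.4  181.37 111.32] [-4.9  -0.17  0.09] [-0.08  0.6  -0.12] [-179.96    0.     92.15] 12.55
110.4 [577.39 181.37 110.74] [-5.35 -0.24  2.23] [-0.06  0.81 -0.16] [-179.95   -0.     92.14] 12.43
109.4 [577.43 181.36 110.08] [-5.96 -0.54  2.75] [-0.03  0.92 -0.13] [-179.95    0.     92.14] 12.57
108.4 [577.43 181.38 109.4 ] [-6.28  0.66  4.97] [-0.07  1.05 -0.19] [-1.7995e+02  1.0000e-02  9.2150e+01] 12.17
107.4 [577.43 181.4  108.71] [-7.08 -0.08  6.08] [-0.11  1.17 -0.13] [-179.95    0.     92.15] 12.51
106.4 [577.44 181.38 107.98] [-7.77 -0.14  6.83] [-0.12  1.21 -0.1 ] [-1.7994e+02  1.0000e-02  9.2150e+01] 12.38
105.4 [577.44 181.38 107.33] [-8.63 -0.94  8.37] [-0.15  1.29 -0.14] [-1.7994e+02  1.0000e-02  9.2150e+01] 12.58
104.4 [577.41 181.38 107.27] [-10.47  -2.    12.87] [-0.24  1.64 -0.15] [-1.7992e+02  2.0000e-02  9.2150e+01] 12.05
103.4 [577.42 181.39 107.23] [-13.13  -1.81  16.47] [-0.34  1.93 -0.1 ] [-1.7991e+02  2.0000e-02  9.2160e+01] 12.64
22.2583 [577.43277096 181.40057512 107.25052267] [-1.79910656e+02  2.52564415e-02  9.21574611e+01] [-12.8624595   -2.13900256  16.45977628] [-0.31303697  1.89360912 -0.11768476]
```

View pics/w6.png

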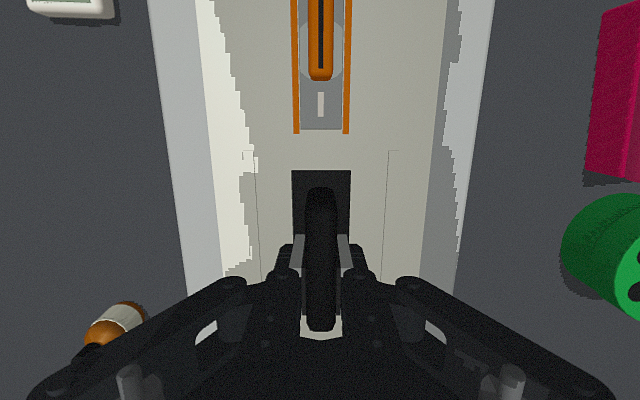

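View pics/s6a.png

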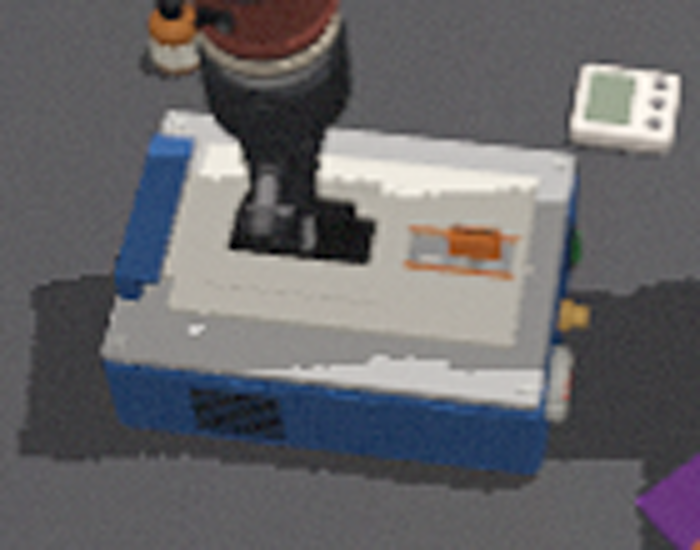

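Run:
```python
from h import *
o=np.load("w6.npy",allow_pickle=True).item()
R=Ro.from_euler("xyz",o["ee_rot"],degrees=True).as_matrix()
tl=lambda px,z:((p2w(px,z,o)-o["tcp_pos"])@R).round(1)
print(tl([(300,130),(343,130)],o["tcp_pos"][2]-6.2))
print("wing line end, mid row0",tl([(320.5,68),(320.5,2)],122.5), "edges",tl([(307,40),(334,40)],122.5))
print("tick end",tl([(320,93),(320,116)],90))
```

```text
[[ -9.1 -60.    6.3]
 [ 11.7 -60.1   6.3]]
wing line end, mid row0 [[   0.8  -85.2  -15.1]
 [   0.8 -107.8  -15.1]] edges [[ -4.4 -95.1 -15.1]
 [  5.9 -95.1 -15.1]]
tick end [[  0.5 -77.6  17.4]
 [  0.5 -66.4  17.4]]
```

Run:
```python
from h import *
print(sign_off()); o=get_obs();print(o["t"],o["tcp_pos"],o["wrist_force"])
```

```text
the job is handed in; nothing more can be done
None
the job is handed in; nothing more can be done
```

I opened the fastener, fitted the white cover and handed the job in after about 22 s of robot time, with the arm still gripping the cover and pressing it down. `sign_off()` gives no verdict, so the results below are my own last checks.

- **Fastener:** I turned the orange fastener about 69° until it met its stop. In the picture taken after that, its wing was within about 0.2° of the pump's x axis. It still looked straight in the last picture.
- **Cover choice:** Three plates matched the cover. I took the white one (wrist picture 141, 134) and left the two purple look-alikes alone.
- **Slide:** The slot went over the wing without contact, and the cover slid until the tongue met the stop. The last picture puts the wing at the cover's x −67.1 mm, against −67 for fully home. The tongue itself is hidden under the lip, so this rests on that figure and on feeling the stop.
- **Press:** The force rose steadily, then the cover stopped moving at a tool height of 107.25 mm, which puts its underside about 96.05 mm above the bench, level with the frame. The wrist read about 16 N down and 13 N against the stop.
- **Disagreement:** Camera and touch differed by 1 to 2 mm on the fastener's position. I shifted the pump's position to match touch, and the fit agreed with that to about 0.7 mm.
- **Bystanders:** I did not measure the bystanders again at the end. The timer, bottle, pink box and green stand looked upright and in place wherever they showed in the last pictures.

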